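# Sort sealed spare-part boxes by heft

### The arm

A 7-joint arm with a two-finger parallel gripper is mounted at the origin on the work surface. World frame = base frame: x ahead of the robot, y to its left, z up, the work surface at z = 0. Lengths are in m, angles in rad, forces in N, time in s.
With the tool pointing down it reaches from about 0.425 to 0.825 m from the base axis. Payload 3.6 kg.
Tool frame: the origin (TCP) lies at the very end of the fingers, on their centre line; the grasp point (between the pads) lies 19 mm behind it; x points along the fingers, y is the direction in which the jaws open and shut, and the axes are right-handed (so a half turn about x gives the same grasp; the last joint's range is limited). The gripper opens to 85 mm and grips with 20 to 120 N. Pads are 22 mm wide; open, the fingers measure 114 mm over their backs; the gripper's body (76 mm by 85 mm) begins 54 mm behind the grasp point. The pads swing forward as they close: fully open they stand 13 mm farther back than shut.
Start: joints at [-1.28, 0.615, -0.013, 1.423, 0.008, 1.103, -0.04], TCP at [0.203, 0.617, 0.209] pointing down, gripper open.
Joint ranges: [-3.12, 3.12], [-0.3, 2.06], [-1.34, 1.32], [0.26, 2.42], [-1.36, 4.5], [0.01, 1.98], [-2.84, 2.84]. Speed limits (rad/s): [2.79, 2.79, 3.14, 3.14, 3.14, 3.14, 3.14].

### API

Orientations are given as a 3x3 rotation matrix whose columns are the frame's x, y, z axes.
In Python, from workcell import ctrl gives the robot as it stands.
- The arm moves only by the tool servo_tool, never from a script. Its argument "series" is a list of rows, each a list of 2 entries, a list of its own where there are three numbers: the shift along the tool's x, y, z normalised to -1 to 1, where 1 is 0.02 m, then the turn, a rotation vector about the tool's x, y, z normalised to -1 to 1, where 1 is 6 degrees. In form: [[[x, y, z], [ax, ay, az]], ...]. A call has exactly 8 rows; each row shifts and turns the pose as measured when the row begins, along the tool's axes as they then stand; what a row does not reach is not made up. A row lasts 1/8 s, in which the tool goes at most 62.5 mm and 10.7 degrees, less where a joint would pass 70% of its speed; a pose out of reach is approached as far as the arm can. A call with a number of a shift or a turn outside -1 to 1 is refused whole. A call with a gripper value outside its range is refused whole. "gripper" is the opening, from 0 (shut) to 1 (fully open), set as the call begins (left out, the last holds). The fingers move at their own pace and stop on an object; the grip force is fixed at half the most. Time passes only in rows, so rows that do not move let the fingers close, or fill a call up. It gives the time, the measured TCP pose, the force and the opening at its end, in the units of the state.
- ctrl.state(): the state, without advancing time (a new reading comes with each control period).
- ctrl.read_camera(name): name is "scene" or "top" or "wrist"; returns (picture, depth): 420x560x3 uint8, red, green, blue; 420x560 float32, m along the optical axis (not along the pixel's ray), 0 where there is no reading.
- ctrl.calibration(name): a dict with "fov_y" (degrees; the focal length in pixels is half the picture's height over the tangent of half this angle, whatever the lens; pixels are square), "cx", "cy" (the principal point, pixels), "camera_from_world" (4x4, takes a point from world to camera coordinates); the wrist camera has in their place "mount" (4x4, takes a point from camera to tool coordinates, whose origin is the TCP and whose axes are the tool frame's). Camera axes: x right, y down, z forward; pixel columns grow to the right and rows downward; lengths in m; the calibration is good to about 2 mm. A picture is of the moment at which its call begins: read the wrist's pose just before it. calibration takes no time and is no camera call.
- ctrl.close_job(): hands the job in, once; it reports no verdict.
Trained networks look in the newest picture that a camera, given by its name, has taken for a name from the list of things; names that differ only in an ending like _2 or _b are one class to them, and where a whole thing is asked for, a point or a joint stands for the part that bears it (a point fixed in the world has none). Each returns a list of dicts, best first, with "score" (0 to 1); they miss things now and then, are a little off and sometimes report something else, mostly with a low value. They report only what shows in the picture. A call takes as long as a camera call.
- ctrl.regions_of(camera, target): "pixels" (420x560 bool, what is visible of it) and "extent" ([left, top, right, bottom] in pixels, round what is visible of it).
The state is a dict: "t": time; "joint_pos": joint angles; "qd": joint speeds; "effort": joint torques, N m; "tcp_pos": TCP position; "eef_rot": TCP orientation; "ft_force": force on the tool from outside, world axes, zero at the start; "wrist_torque": the same for the moment, N m; "grip_width": finger opening in m.
Only numpy, scipy, OpenCV 4.12 (cv2) and the standard library are available. Lean on these libraries where they do the work, as an engineer would, in place of code of your own. Each camera call takes 0.05 s, during which the arm holds its last target. There are 200 camera calls.

### The job

Two sealed boxes look alike; find out by feel which are heavy and which are light, and press each one fully home in a free pocket of the right rack (the rack carrying the steel weight is for heavy boxes, the bare one for light). Do one box completely before touching the other: lift it just clear of the table where it stands, hold it still for a second to feel its load, then seat it, upright and all the way down on its hard stop, pressing gently (never ramming it), and let go. Leave the other things on the table where they are.

Things in the scene. Friction and masses are not known exactly. Their poses are not given: they have to be found in the camera images.
- box_a: sealed plain cardboard box, rigid, paper tape over its top: upright square prism 46 x 46 mm, 100 mm tall; origin at the centre of its underside, z up, x and y square to its sides. Starts on the robot's left. Contents hidden, with 2 mm of play: a light box weighs 0.17 to 0.2 kg in all, a heavy one 0.52 to 0.68 kg. Both boxes may be heavy, both light, or one of each.
- box_b: sealed plain cardboard box, rigid, paper tape over its top: upright square prism 46 x 46 mm, 100 mm tall; origin at the centre of its underside, z up, x and y square to its sides. Starts on the robot's right. Contents hidden, with 2 mm of play: a light box weighs 0.17 to 0.2 kg in all, a heavy one 0.52 to 0.68 kg. Both boxes may be heavy, both light, or one of each.
- heavy_rack: fixed aluminium rack for HEAVY boxes: block 85 (x) x 190 (y) x 50 mm high with two open-topped pockets, 49 mm square with 3 mm chamfers, at y = -45 and +45 mm; behind it (+x) an apron 44 mm deep, 30 mm high, with a dark steel knobbed weight (34 mm wide, top 67 mm above the table) on its middle. Origin at the centre of the block's underside, z up. Stands on the left or the right.
- light_rack: fixed aluminium rack for LIGHT boxes: block 85 (x) x 190 (y) x 50 mm high with two open-topped pockets, 49 mm square with 3 mm chamfers, at y = -45 and +45 mm; behind it (+x) an apron 44 mm deep, 30 mm high, bare, with no weight on it. Origin at the centre of the block's underside, z up. Stands on the side where the heavy rack does not.
- heavy_rack_home1 (a point): heavy rack, -y pocket: where the centre of a box's underside is when fully home, 8 mm above the table. The pocket floor is a stiff plate, at first 20 mm above the table, that holds up a box set on it, yields at about 10 N in all (box weight included), goes down 12 mm to a hard stop (home) and stays there. More than 40 N between box and rack is ramming.
- heavy_rack_home2 (a point): heavy rack, +y pocket: where the centre of a box's underside is when fully home, 8 mm above the table. The pocket floor is a stiff plate, at first 20 mm above the table, that holds up a box set on it, yields at about 10 N in all (box weight included), goes down 12 mm to a hard stop (home) and stays there. More than 40 N between box and rack is ramming.
- light_rack_home1 (a point): light rack, -y pocket: where the centre of a box's underside is when fully home, 8 mm above the table. The pocket floor is a stiff plate, at first 20 mm above the table, that holds up a box set on it, yields at about 10 N in all (box weight included), goes down 12 mm to a hard stop (home) and stays there. More than 40 N between box and rack is ramming.
- light_rack_home2 (a point): light rack, +y pocket: where the centre of a box's underside is when fully home, 8 mm above the table. The pocket floor is a stiff plate, at first 20 mm above the table, that holds up a box set on it, yields at about 10 N in all (box weight included), goes down 12 mm to a hard stop (home) and stays there. More than 40 N between box and rack is ramming.
- tape: bystander: cardboard tape ring lying flat, 72 mm across, 24 mm high; origin at the centre of its underside
- driver: bystander: screwdriver lying on the table; origin at its underside
- jar: bystander: clear jar with a steel cap, 52 mm across, 70 mm tall; origin at the centre of its underside
- caster: bystander: caster wheel with a steel fork and top plate, about 50 x 45 mm, 71 mm tall; origin at the centre of its underside
- bracket: bystander: steel angle bracket, 60 x 30 mm, 54 mm tall; origin at the centre of its underside

How it is judged:
By the outcome, as a careful person would: the job done as asked, in the order asked, and still so for the second after the job is handed in, with the robot touching nothing.
It also fails if it takes over 67 s, if anything falls off the work surface, if the arm or the gripper's body presses on something with over 40 N, if the wrist force passes 120 N, or if a joint passes its speed limit or range.

## Working session

There is one attempt and no reset: what is moved stays moved. The work goes in short steps, Python scripts to look and compute and a tool call to move; the robot and the scene stay as the last step left them, time stands still between calls to the robot, and variables do not carry over. Pictures are saved under pics/ and viewed, about 8 in all and at most 12, crops included, and the job is handed in when it is done.

Besides the shell and the picture viewer there is one more tool, called after "Request:" as name([rows], argument=value, ...), one row to a line, values as JSON. servo_tool: Moves the arm, as the interface text tells. Scaled input: -1 to 1 covers 0.02 m each way for a shift and 6 degrees each way for a turn. Its arguments: {"type":"object","properties":{"series":{"type":"array","items":{"type":"array"}},"gripper":{"type":"number"}},"required":["series"]}

```bash
mkdir -p pics; ls; cat > h.py <<'E'
import numpy as np, cv2
from workcell import ctrl
def snap(n,f=None):
    p,d=ctrl.read_camera(n)
    if f: cv2.imwrite('pics/'+f,p[:,:,::-1])
    return p,d
def cam(n,st=None):
    c=ctrl.calibration(n); f=210/np.tan(np.radians(c['fov_y'])/2)
    if 'mount' in c:
        T=np.eye(4);T[:3,:3]=st['eef_rot'];T[:3,3]=st['tcp_pos'];W=T@np.array(c['mount'])
    else: W=np.linalg.inv(np.array(c['camera_from_world']))
    return f,c['cx'],c['cy'],W
def cloud(n,d,st=None):
    f,cx,cy,W=cam(n,st); v,u=np.mgrid[:d.shape[0],:d.shape[1]]
    P=np.stack([(u-cx)/f*d,(v-cy)/f*d,d],-1)
    P=P@W[:3,:3].T+W[:3,3]; P[d==0]=np.nan
    return P
E
python3 - <<'E'
from h import *
st=ctrl.state(); print({k:np.round(v,3).tolist() for k,v in st.items()})
for n in ('scene','top'):
    p,d=snap(n,n+'0.png'); P=cloud(n,d); print(n,np.round(cam(n)[3],3).tolist(),cam(n)[:3])
    for t in ('box_a','heavy_rack','light_rack','tape','driver','jar','caster','bracket'):
        for r in ctrl.regions_of(n,t)[:3]:
            q=P[r['pixels']]; q=q[~np.isnan(q[:,0])]
            if len(q): 
                top=q[q[:,2]>np.percentile(q[:,2],95)-.01]
                print(n,t,round(r['score'],2),np.round(r['extent']).astype(int).tolist(),'med',np.round(np.median(q,0),3),'top',np.round(top.mean(0),3),'rect',np.round(cv2.minAreaRect((top[:,:2]*1000).astype(np.float32))[1:],0) if 0 else cv2.minAreaRect((top[:,:2]*1000).astype(np.float32)))
E
```

```text
pics
{'t': 0.0, 'joint_pos': [-1.28, 0.616, -0.013, 1.425, 0.008, 1.103, -0.04], 'qd': [-0.001, 0.001, 0.001, 0.001, -0.001, -0.001, 0.001], 'effort': [-0.0, -46.921, 0.259, -17.104, 0.01, 0.009, 0.0], 'tcp_pos': [0.203, 0.617, 0.208], 'eef_rot': [[-0.001, 0.312, 0.95], [-0.002, 0.95, -0.312], [-1.0, -0.003, 0.0]], 'ft_force': [-0.475, -0.83, 0.128], 'wrist_torque': [0.048, -0.042, -0.005], 'grip_width': 0.085}
scene [[-0.319, 0.719, -0.618, 1.261], [0.948, 0.234, -0.217, 0.28], [-0.012, -0.655, -0.756, 0.949], [0.0, 0.0, 0.0, 1.0]] (np.float64(441.3157334636337), 281.63623812614213, 212.0759690155249)
scene box_a 0.78 [233, 163, 258, 198] med [ 0.456 -0.111  0.068] top [ 0.44  -0.115  0.099] rect ((437.2442321777344, -116.724609375), (47.427757263183594, 51.30769348144531), 89.15019226074219)
scene box_a 0.59 [346, 189, 370, 225] med [0.466 0.203 0.073] top [0.455 0.202 0.099] rect ((452.6850280761719, 200.94989013671875), (49.0478515625, 48.68130111694336), 30.60292625427246)
scene box_a 0.19 [136, 168, 157, 194] med [ 0.531 -0.392  0.047] top [ 0.522 -0.399  0.068] rect ((519.6654
[... 3477 characters left out ...]
2  0.069] rect ((519.6517333984375, -402.5298767089844), (40.76431655883789, 46.988067626953125), 46.556758880615234)
top caster 0.6 [87, 204, 121, 232] med [0.517 0.391 0.07 ] top [0.518 0.394 0.071] rect ((519.1940307617188, 394.67266845703125), (47.85589599609375, 50.570186614990234), 45.42595672607422)
top bracket 0.65 [118, 255, 143, 284] med [0.409 0.331 0.004] top [0.427 0.338 0.051] rect ((427.9095458984375, 338.60809326171875), (4.565469264984131, 29.168365478515625), 19.878625869750977)
top bracket 0.58 [429, 197, 459, 220] med [ 0.514 -0.394  0.067] top [ 0.518 -0.402  0.069] rect ((519.5979614257812, -402.414794921875), (43.040008544921875, 46.82905197143555), 41.381038665771484)
```

View pics/top0.png

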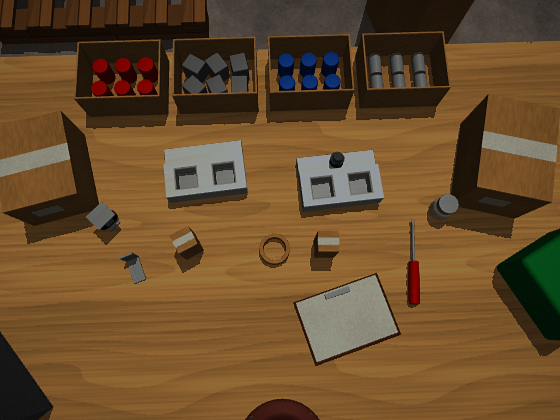

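```bash
python3 - <<'E'
from h import *
p,d=snap('top'); P=cloud('top',d)
# rack top planes: fit block rect from z 44..56mm; pockets from depth
for nm,(y0,y1) in {'R':(-.28,-.04),'L':(.04,.28)}.items():
    m=(P[...,1]>y0)&(P[...,1]<y1)&(P[...,0]>.52)&(P[...,0]<.72)
    for lo,hi in((.045,.055),(.025,.035),(.058,.08)):
        q=P[m&(P[...,2]>lo)&(P[...,2]<hi)]
        print(nm,lo,len(q), q.size and (np.round(np.median(q,0),3), cv2.minAreaRect((q[:,:2]*1000).astype(np.float32))))
E
```

```text
R 0.045 2042 (array([ 0.58 , -0.161,  0.05 ]), ((597.3521728515625, -161.0427703857422), (125.00039672851562, 190.8212890625), 4.724460601806641))
R 0.025 1104 (array([ 0.641, -0.144,  0.03 ]), ((599.9765014648438, -160.8793487548828), (130.7298126220703, 190.5967559814453), 4.487724304199219))
R 0.058 71 (array([ 0.643, -0.158,  0.066]), ((643.1888427734375, -157.53610229492188), (20.767423629760742, 20.86886978149414), 12.0031156539917))
L 0.045 1940 (array([0.612, 0.16 , 0.05 ]), ((612.798095703125, 159.928466796875), (86.75462341308594, 190.32275390625), 5.524931907653809))
L 0.025 1214 (array([0.678, 0.166, 0.03 ]), ((634.77587890625, 161.65664672851562), (130.9533233642578, 190.17420959472656), 5.18939733505249))
L 0.058 0 0
```

The image shows the heavy rack (knob at 337,158) on the right and the light rack (205,171) on the left. Box A is at (186,242) and box B at (327,243), both matching the measurements. I'll go above box A now.

```bash
cat >> h.py <<'E'
from scipy.spatial.transform import Rotation as Ro
def R(yawdeg):
    a=np.radians(yawdeg); return np.array([[0,np.cos(a),np.sin(a)],[0,np.sin(a),-np.cos(a)],[-1,0,0]])
def plan(pos,yaw,N,st=None):
    st=st or ctrl.state(); A=np.array(st['eef_rot']); t=A.T@(np.array(pos)-st['tcp_pos'])
    w=Ro.from_matrix(A.T@R(yaw)).as_rotvec()/N; Rw=Ro.from_rotvec(w).as_matrix()
    S=sum(np.linalg.matrix_power(Rw,k) for k in range(N)); s=np.linalg.solve(S,t)
    print('N',N,'shift',np.round(s/.02,2).tolist(),'turn',np.round(np.degrees(w)/6,2).tolist())
E
python3 - <<'E'
from h import *
plan([.4505,.1995,.22],28,32)
E
```

```text
N 32 shift [-0.02, -0.27, 0.73] turn [0.23, -0.0, 0.0]
```

Request:
servo_tool([
  [[-0.02,-0.27,0.73],[0.23,0,0]],
  [[-0.02,-0.27,0.73],[0.23,0,0]],
  [[-0.02,-0.27,0.73],[0.23,0,0]],
  [[-0.02,-0.27,0.73],[0.23,0,0]],
  [[-0.02,-0.27,0.73],[0.23,0,0]],
  [[-0.02,-0.27,0.73],[0.23,0,0]],
  [[-0.02,-0.27,0.73],[0.23,0,0]],
  [[-0.02,-0.27,0.73],[0.23,0,0]],
], gripper=1)

```text
t: 1.95
tcp_pos: [0.3003, 0.5248, 0.2129]
eef_rot: [[0.001, 0.502, 0.865], [-0.001, 0.865, -0.502], [-1.0, 0.0, 0.001]]
ft_force: [0.3, 0.0, 0.4]
grip_width: 0.0858
```

Request:
servo_tool([
  [[-0.02,-0.27,0.73],[0.23,0,0]],
  [[-0.02,-0.27,0.73],[0.23,0,0]],
  [[-0.02,-0.27,0.73],[0.23,0,0]],
  [[-0.02,-0.27,0.73],[0.23,0,0]],
  [[-0.02,-0.27,0.73],[0.23,0,0]],
  [[-0.02,-0.27,0.73],[0.23,0,0]],
  [[-0.02,-0.27,0.73],[0.23,0,0]],
  [[-0.02,-0.27,0.73],[0.23,0,0]],
])

```text
t: 2.95
tcp_pos: [0.3754, 0.415, 0.2166]
eef_rot: [[0.001, 0.668, 0.744], [-0.0, 0.744, -0.668], [-1.0, 0.001, 0.001]]
ft_force: [-0.8, -0.6, 0.0]
grip_width: 0.0854
```

Request:
servo_tool([
  [[-0.02,-0.27,0.73],[0.23,0,0]],
  [[-0.02,-0.27,0.73],[0.23,0,0]],
  [[-0.02,-0.27,0.73],[0.23,0,0]],
  [[-0.02,-0.27,0.73],[0.23,0,0]],
  [[-0.02,-0.27,0.73],[0.23,0,0]],
  [[-0.02,-0.27,0.73],[0.23,0,0]],
  [[-0.02,-0.27,0.73],[0.23,0,0]],
  [[-0.02,-0.27,0.73],[0.23,0,0]],
])

```text
t: 3.95
tcp_pos: [0.4265, 0.2921, 0.2202]
eef_rot: [[0.001, 0.807, 0.591], [0.0, 0.591, -0.807], [-1.0, 0.001, 0.001]]
ft_force: [0.7, -0.7, 0.7]
grip_width: 0.0853
```

```bash
python3 - <<'E'
from h import *
s=ctrl.state(); print(s['t'],s['tcp_pos'],np.round(s['eef_rot'],3).tolist())
plan([.4505,.1995,.22],28,8)
E
```

```text
3.95 [0.42647586 0.29205184 0.22019888] [[0.001, 0.807, 0.591], [0.0, 0.591, -0.807], [-1.0, 0.001, 0.001]]
N 8 shift [0.0, -0.19, 0.57] turn [0.17, 0.0, -0.0]
```

Request:
servo_tool([
  [[0,-0.2,0.6],[0.18,0,0]],
  [[0,-0.2,0.6],[0.18,0,0]],
  [[0,-0.2,0.6],[0.18,0,0]],
  [[0,-0.2,0.6],[0.18,0,0]],
  [[0,-0.2,0.6],[0.18,0,0]],
  [[0,-0.19,0.57],[0.17,0,0]],
  [[0,-0.19,0.57],[0.17,0,0]],
  [[0,-0.1,0.3],[0.08,0,0]],
])

```text
t: 4.95
tcp_pos: [0.4509, 0.1944, 0.2203]
eef_rot: [[0.002, 0.885, 0.465], [0.0, 0.465, -0.885], [-1.0, 0.002, 0.001]]
ft_force: [0.3, 0.4, 0.3]
grip_width: 0.0851
```

```bash
cat >> h.py <<'E'
def topface(n,st,c,zlo,zhi,f=None,r=.05):
    p,d=snap(n,f); P=cloud(n,d,st)
    m=(np.hypot(P[...,0]-c[0],P[...,1]-c[1])<r)&(P[...,2]>zlo)&(P[...,2]<zhi)
    q=P[m]
    if len(q)>5: print(n,len(q),np.round(np.median(q[:,2]),4),cv2.minAreaRect((q[:,:2]*1000).astype(np.float32)))
    return p,P
E
python3 - <<'E'
from h import *
s=ctrl.state(); print(s['t'],s['tcp_pos'],np.round(s['eef_rot'],3).tolist())
topface('wrist',s,[.4505,.1995],.09,.11,'w1.png')
plan([.4505,.1995,.1],28,8)
E
```

```text
4.95 [0.45091916 0.19444361 0.22034698] [[0.002, 0.885, 0.465], [0.0, 0.465, -0.885], [-1.0, 0.002, 0.001]]
wrist 2232 0.1 ((450.0145568847656, 200.87567138671875), (46.11785888671875, 46.94618225097656), 26.756576538085938)
N 8 shift [0.75, 0.01, -0.03] turn [-0.01, 0.0, -0.0]
```

View pics/w1.png

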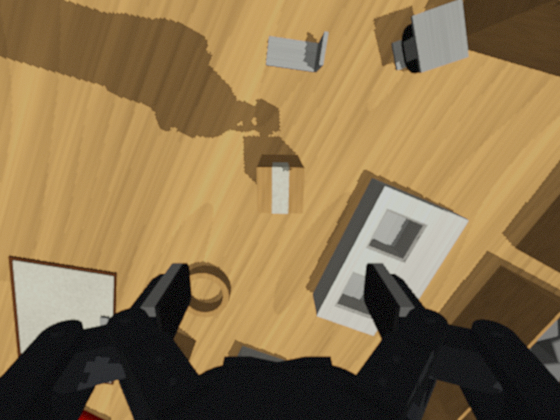

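```bash
python3 - <<'E'
from h import *
plan([.4502,.2003,.1],27.3,6)
E
```

```text
N 6 shift [1.0, 0.02, -0.05] turn [0.01, 0.0, -0.0]
```

Request:
servo_tool([
  [[0.8,0.02,-0.1],[0.02,0,0]],
  [[1,0.02,-0.1],[0.02,0,0]],
  [[1,0.02,-0.1],[0.02,0,0]],
  [[1,0.02,0],[0.02,0,0]],
  [[1,0,0],[0,0,0]],
  [[1,0,0],[0,0,0]],
  [[0.6,0,0],[0,0,0]],
  [[0.3,0,0],[0,0,0]],
])

```text
t: 6.0
tcp_pos: [0.4518, 0.2041, 0.0836]
eef_rot: [[0.006, 0.888, 0.46], [0.005, 0.46, -0.888], [-1.0, 0.008, -0.002]]
ft_force: [-0.6, 0.1, -0.1]
grip_width: 0.0854
```

```bash
python3 - <<'E'
from h import *
plan([.4502,.2003,.05],27.3,4)
E
```

```text
N 4 shift [0.42, -0.04, 0.03] turn [0.0, -0.0, -0.02]
```

Request:
servo_tool([
  [[0.45,-0.05,0.05],[0,0,-0.02]],
  [[0.45,-0.04,0.04],[0,0,-0.02]],
  [[0.45,-0.04,0.03],[0,0,-0.02]],
  [[0.35,-0.04,0.03],[0,0,-0.02]],
  [[0.1,0,0],[0,0,0]],
  [[0,0,0],[0,0,0]],
  [[0,0,0],[0,0,0]],
  [[0,0,0],[0,0,0]],
])

```text
t: 7.0
tcp_pos: [0.4514, 0.2003, 0.0462]
eef_rot: [[0.001, 0.888, 0.46], [0.002, 0.46, -0.888], [-1.0, 0.002, -0.002]]
ft_force: [0.9, -0.4, -0.5]
grip_width: 0.0859
```

```bash
python3 - <<'E'
from h import *
plan([.4502,.2003,.05],27.3,2)
E
```

```text
N 2 shift [-0.09, -0.03, -0.01] turn [0.01, -0.01, -0.01]
```

Request:
servo_tool([
  [[-0.1,-0.03,-0.01],[0,0,0]],
  [[-0.08,-0.03,-0.01],[0,0,0]],
  [[0,0,0],[0,0,0]],
  [[0,0,0],[0,0,0]],
  [[0,0,0],[0,0,0]],
  [[0,0,0],[0,0,0]],
  [[0,0,0],[0,0,0]],
  [[0,0,0],[0,0,0]],
], gripper=0)

```text
t: 8.0
tcp_pos: [0.4507, 0.2004, 0.0508]
eef_rot: [[0.003, 0.888, 0.46], [0.003, 0.46, -0.888], [-1.0, 0.004, -0.002]]
ft_force: [-0.1, 0.4, 0.4]
grip_width: 0.0451
```

```bash
python3 - <<'E'
from h import *
s=ctrl.state();print(s['tcp_pos'],s['ft_force'],s['grip_width'],np.round(s['effort'],2),np.round(s['wrist_torque'],3))
E
```

```text
[0.4506757  0.20042674 0.05083695] [-0.11492068  0.40208161  0.40138523] 0.04510902451040527 [ 0.00e+00 -3.81e+01  1.97e+00 -8.84e+00  1.00e-02 -2.00e-02  0.00e+00] [ 0.003  0.039 -0.036]
```

Request:
servo_tool([
  [[-0.2,0,0],[0,0,0]],
  [[-0.3,0,0],[0,0,0]],
  [[-0.2,0,0],[0,0,0]],
  [[0,0,0],[0,0,0]],
  [[0,0,0],[0,0,0]],
  [[0,0,0],[0,0,0]],
  [[0,0,0],[0,0,0]],
  [[0,0,0],[0,0,0]],
])

```text
t: 9.0
tcp_pos: [0.4493, 0.1998, 0.0649]
eef_rot: [[-0.0, 0.888, 0.46], [0.002, 0.46, -0.888], [-1.0, 0.001, -0.002]]
ft_force: [-0.3, 0.5, -2.0]
grip_width: 0.0454
```

Request:
servo_tool([
  [[0,0,0],[0,0,0]],
  [[0,0,0],[0,0,0]],
  [[0,0,0],[0,0,0]],
  [[0,0,0],[0,0,0]],
  [[0,0,0],[0,0,0]],
  [[0,0,0],[0,0,0]],
  [[0,0,0],[0,0,0]],
  [[0,0,0],[0,0,0]],
])

```text
t: 10.0
tcp_pos: [0.4493, 0.1998, 0.0648]
eef_rot: [[-0.0, 0.888, 0.46], [0.002, 0.46, -0.888], [-1.0, 0.0, -0.002]]
ft_force: [-0.2, -0.2, -1.4]
grip_width: 0.0454
```

```bash
cat >>h.py <<'E'
def feel():
    for i in range(4):
        s=ctrl.state(); print(s['t'],np.round(s['tcp_pos'],4),np.round(s['ft_force'],2),np.round(s['wrist_torque'],3)); ctrl.read_camera('wrist')
E
python3 - <<'E'
from h import *
feel(); s=ctrl.state()
topface('wrist',s,s['tcp_pos'][:2],.1,.12)
E
```

```text
10.0 [0.4493 0.1998 0.0648] [-0.23 -0.2  -1.45] [-0.001  0.018 -0.002]
10.05 [0.4493 0.1998 0.0648] [-0.19 -0.35 -2.03] [-0.012  0.009 -0.024]
10.1 [0.4493 0.1998 0.0648] [ 0.02 -0.11 -1.39] [-0.047  0.007  0.012]
10.15 [0.4493 0.1998 0.0648] [ 0.47  0.57 -1.75] [-0.028  0.021  0.022]
wrist 11866 0.1142 ((448.7093200683594, 199.8828887939453), (72.5843276977539, 47.947105407714844), 28.451534271240234)
```

Box A weighs about 1.7 N, or 0.175 kg, so it is light and goes in the left rack's +y pocket.

```bash
python3 - <<'E'
from h import *
s=ctrl.state(); s=dict(s); 
plan([.4493,.1998,.142],27.3,4)
s['tcp_pos']=np.array([.4493,.1998,.142]); s['eef_rot']=R(27.3); plan([.608,.2045,.142],5.3,10,s)
E
```

```text
N 4 shift [-0.96, 0.0, -0.0] turn [0.0, -0.0, -0.0]
N 10 shift [0.0, 0.77, 0.22] turn [0.37, 0.0, 0.0]
```

Request:
servo_tool([
  [[-0.6,0,0],[0,0,0]],
  [[-0.9,0,0],[0,0,0]],
  [[-0.9,0,0],[0,0,0]],
  [[-0.8,0,0],[0,0,0]],
  [[-0.5,0,0],[0,0,0]],
  [[0,0.4,0.1],[0.2,0,0]],
  [[0,0.77,0.22],[0.37,0,0]],
  [[0,0.77,0.22],[0.37,0,0]],
])

```text
t: 11.25
tcp_pos: [0.4896, 0.2068, 0.1438]
eef_rot: [[-0.0, 0.93, 0.366], [0.003, 0.366, -0.93], [-1.0, 0.001, -0.002]]
ft_force: [0.2, -0.1, -1.4]
grip_width: 0.0451
```

```bash
python3 - <<'E'
from h import *
plan([.608,.2045,.142],5.3,7)
E
```

```text
N 7 shift [0.01, 0.82, 0.23] turn [0.39, -0.0, -0.0]
```

Request:
servo_tool([
  [[0,0.82,0.23],[0.39,0,0]],
  [[0,0.82,0.23],[0.39,0,0]],
  [[0,0.82,0.23],[0.39,0,0]],
  [[0,0.82,0.23],[0.39,0,0]],
  [[0,0.82,0.23],[0.39,0,0]],
  [[0,0.82,0.23],[0.39,0,0]],
  [[0,0.5,0.15],[0.3,0,0]],
  [[0,0.2,0.05],[0.1,0,0]],
])

```text
t: 12.25
tcp_pos: [0.6101, 0.2038, 0.1358]
eef_rot: [[-0.009, 0.997, 0.074], [-0.002, 0.074, -0.997], [-1.0, -0.01, 0.002]]
ft_force: [-1.0, 0.2, -1.6]
grip_width: 0.0453
```

```bash
python3 - <<'E'
from h import *
s=ctrl.state(); print(s['tcp_pos'])
plan([.608,.2045,.142],5.3,3)
p,P=topface('wrist',s,s['tcp_pos'][:2],.186,.197,'w2.png')
for lo,hi in((.045,.055),(.025,.055)):
    m=(P[...,2]>lo)&(P[...,2]<hi)&(P[...,0]>.54)&(P[...,0]<.72)&(P[...,1]>.04)&(P[...,1]<.28); q=P[m]
    print(len(q),np.median(q[:,2]),cv2.minAreaRect((q[:,:2]*1000).astype(np.float32)))
E
```

```text
[0.61007285 0.20375735 0.1358256 ]
N 3 shift [-0.1, -0.03, -0.01] turn [-0.06, 0.0, 0.03]
wrist 1975 0.188 ((610.2109375, 204.70162963867188), (72.66883087158203, 46.34152603149414), 2.931854724884033)
4386 0.04986115698984914 ((612.050537109375, 160.29135131835938), (85.26118469238281, 190.36569213867188), 5.516750335693359)
9720 0.030973586612987103 ((633.9475708007812, 162.4580078125), (129.26889038085938, 190.4687042236328), 5.516751289367676)
```

View pics/w2.png

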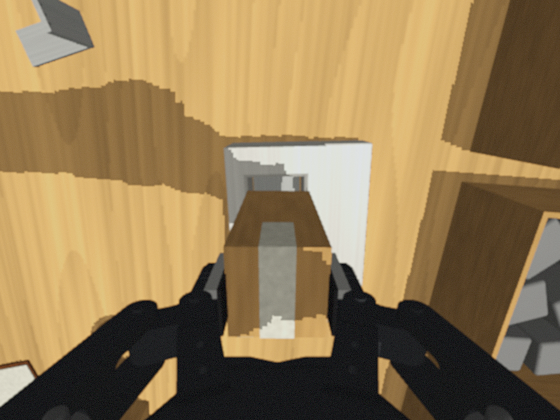

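Request:
servo_tool([
  [[-0.05,-0.04,-0.01],[-0.06,0,0.04]],
  [[-0.05,-0.04,-0.01],[-0.06,0,0.03]],
  [[0,-0.03,-0.01],[-0.03,0,0.03]],
  [[0,0,0],[0,0,0]],
  [[0,0,0],[0,0,0]],
  [[0,0,0],[0,0,0]],
  [[0,0,0],[0,0,0]],
  [[0,0,0],[0,0,0]],
])

```text
t: 13.3
tcp_pos: [0.6062, 0.205, 0.1383]
eef_rot: [[0.001, 0.996, 0.092], [-0.0, 0.092, -0.996], [-1.0, 0.0, 0.001]]
ft_force: [-0.2, 0.3, -1.7]
grip_width: 0.0451
```

```bash
python3 - <<'E'
from h import *
s=ctrl.state(); print(s['tcp_pos'])
p,P=topface('wrist',s,s['tcp_pos'][:2],s['tcp_pos'][2]+.047,s['tcp_pos'][2]+.055)
for lo,hi in((.045,.055),):
    m=(P[...,2]>lo)&(P[...,2]<hi)&(P[...,0]>.54)&(P[...,0]<.72)&(P[...,1]>.04)&(P[...,1]<.28); q=P[m]
    print(len(q),np.median(q[:,2]),cv2.minAreaRect((q[:,:2]*1000).astype(np.float32)))
plan([.6077,.2045,.11],5.5,4)
E
```

```text
[0.60615554 0.20504488 0.13832639]
wrist 10243 0.1877 ((605.7216186523438, 205.3800048828125), (72.42644500732422, 48.40301513671875), 4.85005521774292)
4222 0.04986600010084344 ((606.4415893554688, 217.95785522460938), (85.41737365722656, 74.71139526367188), 5.246367931365967)
N 4 shift [0.35, 0.02, 0.01] turn [-0.01, 0.0, -0.0]
```

Request:
servo_tool([
  [[0.2,0.04,0],[0,0,0]],
  [[0.3,0.03,0],[0,0,0]],
  [[0.3,0,0],[0,0,0]],
  [[0.3,0,0],[0,0,0]],
  [[0.1,0,0],[0,0,0]],
  [[0,0,0],[0,0,0]],
  [[0,0,0],[0,0,0]],
  [[0,0,0],[0,0,0]],
])

```text
t: 14.35
tcp_pos: [0.6075, 0.2051, 0.1121]
eef_rot: [[-0.0, 0.996, 0.092], [-0.001, 0.092, -0.996], [-1.0, -0.0, 0.001]]
ft_force: [0.2, -0.3, -2.3]
grip_width: 0.045
```

```bash
python3 - <<'E'
from h import *
plan([.6075,.2050,.075],5.4,8)
E
```

```text
N 8 shift [0.23, -0.0, 0.0] turn [-0.0, 0.0, 0.0]
```

Request:
servo_tool([
  [[0.25,0,0],[0,0,0]],
  [[0.25,0,0],[0,0,0]],
  [[0.25,0,0],[0,0,0]],
  [[0.25,0,0],[0,0,0]],
  [[0.25,0,0],[0,0,0]],
  [[0.2,0,0],[0,0,0]],
  [[0.2,0,0],[0,0,0]],
  [[0.1,0,0],[0,0,0]],
])

```text
t: 15.35
tcp_pos: [0.6076, 0.2051, 0.0746]
eef_rot: [[-0.0, 0.996, 0.092], [-0.001, 0.092, -0.996], [-1.0, -0.0, 0.001]]
ft_force: [0.8, -0.4, -2.0]
grip_width: 0.0449
```

Request:
servo_tool([
  [[0.1,0,0],[0,0,0]],
  [[0.1,0,0],[0,0,0]],
  [[0.1,0,0],[0,0,0]],
  [[0.1,0,0],[0,0,0]],
  [[0.1,0,0],[0,0,0]],
  [[0.1,0,0],[0,0,0]],
  [[0.1,0,0],[0,0,0]],
  [[0.1,0,0],[0,0,0]],
])

```text
t: 16.35
tcp_pos: [0.6079, 0.205, 0.07]
eef_rot: [[0.0, 0.996, 0.092], [0.003, 0.092, -0.996], [-1.0, 0.001, -0.003]]
ft_force: [-2.5, -0.7, 7.9]
grip_width: 0.0448
```

Request:
servo_tool([
  [[0.15,0,0],[0,0,0]],
  [[0.15,0,0],[0,0,0]],
  [[0.15,0,0],[0,0,0]],
  [[0.15,0,0],[0,0,0]],
  [[0.15,0,0],[0,0,0]],
  [[0.15,0,0],[0,0,0]],
  [[0.15,0,0],[0,0,0]],
  [[0.15,0,0],[0,0,0]],
])

```text
t: 17.35
tcp_pos: [0.6078, 0.2049, 0.0626]
eef_rot: [[0.001, 0.996, 0.093], [0.009, 0.093, -0.996], [-1.0, 0.002, -0.009]]
ft_force: [-2.5, -0.8, 7.8]
grip_width: 0.0447
```

Request:
servo_tool([
  [[0.15,0,0],[0,-0.03,0]],
  [[0.15,0,0],[0,-0.03,0]],
  [[0.15,0,0],[0,-0.03,0]],
  [[0.15,0,0],[0,-0.03,0]],
  [[0.15,0,0],[0,-0.03,0]],
  [[0.15,0,0],[0,-0.03,0]],
  [[0.15,0,0],[0,-0.03,0]],
  [[0.15,0,0],[0,-0.03,0]],
])

```text
t: 18.35
tcp_pos: [0.6078, 0.2053, 0.0587]
eef_rot: [[0.003, 0.996, 0.092], [-0.009, 0.092, -0.996], [-1.0, 0.002, 0.009]]
ft_force: [-3.9, -0.8, 12.2]
grip_width: 0.0448
```

Request:
servo_tool([
  [[0.2,0,0],[0,0.03,0]],
  [[0.2,0,0],[0,0.03,0]],
  [[0.2,0,0],[0,0.02,0]],
  [[0.2,0,0],[0,0,0]],
  [[0.2,0,0],[0,0,0]],
  [[0.2,0,0],[0,0,0]],
  [[0.2,0,0],[0,0,0]],
  [[0.2,0,0],[0,0,0]],
])

```text
t: 19.35
tcp_pos: [0.6079, 0.2049, 0.0586]
eef_rot: [[0.002, 0.996, 0.092], [0.01, 0.092, -0.996], [-1.0, 0.003, -0.01]]
ft_force: [-5.3, -1.4, 16.4]
grip_width: 0.0449
```

Request:
servo_tool([
  [[0,0,0],[0,-0.05,0]],
  [[0,0,0],[0,-0.04,0]],
  [[0,0,0],[0,0,0]],
  [[0,0,0],[0,0,0]],
  [[0,0,0],[0,0,0]],
  [[0,0,0],[0,0,0]],
  [[0,0,0],[0,0,0]],
  [[0,0,0],[0,0,0]],
])

```text
t: 20.35
tcp_pos: [0.6083, 0.2051, 0.0589]
eef_rot: [[0.004, 0.996, 0.092], [0.0, 0.092, -0.996], [-1.0, 0.004, -0.0]]
ft_force: [-0.4, 0.2, -0.8]
grip_width: 0.0451
```

Request:
servo_tool([
  [[0,0,0],[0,0,0]],
  [[0,0,0],[0,0,0]],
  [[0,0,0],[0,0,0]],
  [[0,0,0],[0,0,0]],
  [[0,0,0],[0,0,0]],
  [[0,0,0],[0,0,0]],
  [[0,0,0],[0,0,0]],
  [[-0.3,0,0],[0,0,0]],
], gripper=1)

```text
t: 21.35
tcp_pos: [0.6087, 0.205, 0.0651]
eef_rot: [[0.005, 0.996, 0.092], [0.0, 0.092, -0.996], [-1.0, 0.005, -0.0]]
ft_force: [-0.1, -0.5, -0.4]
grip_width: 0.0857
```

Now straight up, then measure the seated box.

Request:
servo_tool([
  [[-0.6,0,0],[0,0,0]],
  [[-1,0,0],[0,0,0]],
  [[-1,0,0],[0,0,0]],
  [[-1,0,0],[0,0,0]],
  [[-1,0,0],[0,0,0]],
  [[-1,0,0],[0,0,0]],
  [[-1,0,0],[0,0,0]],
  [[-0.8,0,0],[0,0,0]],
])

```text
t: 22.35
tcp_pos: [0.6085, 0.2046, 0.2247]
eef_rot: [[0.01, 0.996, 0.092], [0.002, 0.092, -0.996], [-1.0, 0.01, -0.001]]
ft_force: [-0.2, -0.3, 0.4]
grip_width: 0.0853
```

```bash
python3 - <<'E'
from h import *
s=ctrl.state(); print(s['tcp_pos'])
topface('wrist',s,[.6075,.205],.09,.13)
topface('top',s,[.6075,.205],.09,.13)
topface('top',s,[.436,-.117],.09,.11)
plan([.436,-.1168,.22],-2.5,24)
E
```

```text
[0.60854312 0.20461098 0.2246836 ]
wrist 2296 0.108 ((608.4600830078125, 205.65908813476562), (46.0052375793457, 46.82209777832031), 4.8805460929870605)
top 444 0.1075 ((609.9609985351562, 204.27590942382812), (48.41773223876953, 46.53507614135742), 4.662280559539795)
top 447 0.0999 ((435.882568359375, -116.83076477050781), (46.355960845947266, 45.57939529418945), 87.44015502929688)
N 24 shift [0.01, -0.38, 0.66] turn [0.05, -0.0, -0.0]
```

Box A is home, with its top at 108 mm. On to box B.

Request:
servo_tool([
  [[0,-0.4,0.68],[0.05,0,0]],
  [[0,-0.4,0.68],[0.05,0,0]],
  [[0,-0.4,0.68],[0.05,0,0]],
  [[0,-0.4,0.68],[0.05,0,0]],
  [[0,-0.4,0.68],[0.05,0,0]],
  [[0,-0.4,0.68],[0.05,0,0]],
  [[0,-0.4,0.68],[0.05,0,0]],
  [[0,-0.4,0.68],[0.05,0,0]],
])

```text
t: 23.5
tcp_pos: [0.5467, 0.0823, 0.2206]
eef_rot: [[0.004, 0.999, 0.045], [-0.001, 0.045, -0.999], [-1.0, 0.004, 0.001]]
ft_force: [0.2, 0.5, -0.7]
grip_width: 0.085
```

Request:
servo_tool([
  [[0,-0.4,0.68],[0.05,0,0]],
  [[0,-0.4,0.68],[0.05,0,0]],
  [[0,-0.4,0.68],[0.05,0,0]],
  [[0,-0.4,0.68],[0.05,0,0]],
  [[0,-0.4,0.68],[0.05,0,0]],
  [[0,-0.4,0.68],[0.05,0,0]],
  [[0,-0.4,0.68],[0.05,0,0]],
  [[0,-0.4,0.68],[0.05,0,0]],
])

```text
t: 24.5
tcp_pos: [0.4813, -0.0359, 0.2206]
eef_rot: [[0.005, 1.0, 0.0], [-0.001, 0.0, -1.0], [-1.0, 0.005, 0.001]]
ft_force: [-0.6, 1.0, -0.4]
grip_width: 0.0853
```

```bash
python3 - <<'E'
from h import *
plan([.436,-.1168,.22],-2.5,7)
E
```

```text
N 7 shift [0.0, -0.31, 0.58] turn [0.06, 0.0, -0.01]
```

Request:
servo_tool([
  [[0,-0.33,0.6],[0.06,0,-0.01]],
  [[0,-0.33,0.6],[0.06,0,-0.01]],
  [[0,-0.33,0.6],[0.06,0,-0.01]],
  [[0,-0.33,0.6],[0.06,0,-0.01]],
  [[0,-0.33,0.6],[0.06,0,-0.01]],
  [[0,-0.33,0.6],[0.06,0,-0.01]],
  [[0,-0.2,0.35],[0.06,0,-0.01]],
  [[0,-0.05,0.1],[0,0,0]],
])

```text
t: 25.5
tcp_pos: [0.4315, -0.1226, 0.2207]
eef_rot: [[-0.002, 0.999, -0.049], [-0.001, -0.049, -0.999], [-1.0, -0.002, 0.001]]
ft_force: [0.5, 0.9, -0.4]
grip_width: 0.0853
```

```bash
python3 - <<'E'
from h import *
s=ctrl.state(); print(s['tcp_pos'])
topface('wrist',s,[.436,-.1168],.09,.11)
plan([.436,-.1168,.1],-2.5,6)
E
```

```text
[ 0.4315123  -0.12264868  0.22070743]
wrist 2222 0.1 ((435.3784484863281, -116.71199035644531), (47.1288948059082, 46.093727111816406), 88.07826232910156)
N 6 shift [1.01, 0.04, -0.05] turn [-0.01, 0.0, 0.0]
```

Request:
servo_tool([
  [[0.8,0.05,-0.1],[0,0,0]],
  [[1,0.05,-0.1],[0,0,0]],
  [[1,0.05,-0.1],[0,0,0]],
  [[1,0.05,0],[0,0,0]],
  [[1,0,0],[0,0,0]],
  [[1,0,0],[0,0,0]],
  [[0.6,0,0],[0,0,0]],
  [[0.3,0,0],[0,0,0]],
])

```text
t: 26.55
tcp_pos: [0.4411, -0.1129, 0.0833]
eef_rot: [[0.005, 0.999, -0.039], [0.001, -0.039, -0.999], [-1.0, 0.005, -0.001]]
ft_force: [-0.4, -0.4, 0.6]
grip_width: 0.0855
```

```bash
python3 - <<'E'
from h import *
plan([.4356,-.1167,.05],-2.3,4)
E
```

```text
N 4 shift [0.42, -0.07, 0.05] turn [0.0, -0.0, -0.01]
```

Request:
servo_tool([
  [[0.42,-0.07,0.05],[0,0,-0.01]],
  [[0.42,-0.07,0.05],[0,0,-0.01]],
  [[0.42,-0.07,0.05],[0,0,-0.01]],
  [[0.3,-0.05,0.04],[0,0,-0.01]],
  [[0,0,0],[0,0,0]],
  [[0,0,0],[0,0,0]],
  [[0,0,0],[0,0,0]],
  [[0,0,0],[0,0,0]],
])

```text
t: 27.55
tcp_pos: [0.437, -0.1171, 0.0511]
eef_rot: [[0.003, 0.999, -0.039], [0.0, -0.039, -0.999], [-1.0, 0.003, -0.001]]
ft_force: [0.2, 1.0, -0.2]
grip_width: 0.0852
```

```bash
python3 - <<'E'
from h import *
plan([.4356,-.1167,.05],-2.3,2)
E
```

```text
N 2 shift [0.03, -0.03, -0.01] turn [0.01, -0.0, -0.02]
```

Request:
servo_tool([
  [[0.03,-0.04,-0.01],[0,0,-0.02]],
  [[0,-0.03,-0.01],[0,0,0]],
  [[0,0,0],[0,0,0]],
  [[0,0,0],[0,0,0]],
  [[0,0,0],[0,0,0]],
  [[0,0,0],[0,0,0]],
  [[0,0,0],[0,0,0]],
  [[0,0,0],[0,0,0]],
], gripper=0)

```text
t: 28.55
tcp_pos: [0.436, -0.1165, 0.051]
eef_rot: [[0.002, 0.999, -0.039], [0.0, -0.039, -0.999], [-1.0, 0.002, -0.001]]
ft_force: [0.7, 0.5, 1.8]
grip_width: 0.0449
```

Request:
servo_tool([
  [[-0.2,0,0],[0,0,0]],
  [[-0.3,0,0],[0,0,0]],
  [[-0.2,0,0],[0,0,0]],
  [[0,0,0],[0,0,0]],
  [[0,0,0],[0,0,0]],
  [[0,0,0],[0,0,0]],
  [[0,0,0],[0,0,0]],
  [[0,0,0],[0,0,0]],
])

```text
t: 29.55
tcp_pos: [0.433, -0.1154, 0.0639]
eef_rot: [[-0.004, 0.999, -0.038], [0.002, -0.038, -0.999], [-1.0, -0.004, -0.002]]
ft_force: [0.7, 0.1, -5.8]
grip_width: 0.045
```

Request:
servo_tool([
  [[0,0,0],[0,0,0]],
  [[0,0,0],[0,0,0]],
  [[0,0,0],[0,0,0]],
  [[0,0,0],[0,0,0]],
  [[0,0,0],[0,0,0]],
  [[0,0,0],[0,0,0]],
  [[0,0,0],[0,0,0]],
  [[0,0,0],[0,0,0]],
])

```text
t: 30.55
tcp_pos: [0.433, -0.1154, 0.0639]
eef_rot: [[-0.004, 0.999, -0.038], [0.002, -0.038, -0.999], [-1.0, -0.005, -0.002]]
ft_force: [-0.1, 0.0, -6.4]
grip_width: 0.0448
```

```bash
python3 - <<'E'
from h import *
feel(); s=ctrl.state()
topface('wrist',s,s['tcp_pos'][:2],s['tcp_pos'][2]+.046,s['tcp_pos'][2]+.053)
plan([s['tcp_pos'][0],s['tcp_pos'][1],.14],-2.3,5)
c=np.array([.577,-.1625]); a=np.radians(4.6); ay=np.array([-np.sin(a),np.cos(a)])
for k in(-1,1): print('heavy home',c+.045*k*ay)
E
```

```text
30.55 [ 0.433  -0.1154  0.0639] [-0.11  0.01 -6.38] [-0.002 -0.026 -0.032]
30.6 [ 0.433  -0.1154  0.0639] [ 0.01 -0.33 -5.48] [ 0.001  0.017 -0.013]
30.65 [ 0.433  -0.1154  0.0639] [ 0.71  0.47 -4.97] [ 0.025 -0.04  -0.015]
30.7 [ 0.433  -0.1154  0.0639] [ 0.18  0.16 -6.46] [-0.033  0.009  0.012]
wrist 10123 0.113 ((432.8795471191406, -116.08914947509766), (48.32268142700195, 72.6810302734375), 87.10987091064453)
N 5 shift [-0.76, -0.0, -0.0] turn [0.0, -0.0, 0.01]
heavy home [ 0.58060895 -0.20735505]
heavy home [ 0.57339105 -0.11764495]
```

Box B weighs about 5.8 N, or 0.59 kg, so it is heavy and goes in the right rack's +y pocket.

Request:
servo_tool([
  [[-0.5,0,0],[0,0,0.02]],
  [[-0.9,0,0],[0,0,0.02]],
  [[-0.9,0,0],[0,0,0]],
  [[-0.9,0,0],[0,0,0]],
  [[-0.6,0,0],[0,0,0]],
  [[-0.2,0.4,0],[-0.1,0,0]],
  [[0,0.7,0],[-0.12,0,0]],
  [[0,0.7,0],[-0.12,0,0]],
])

```text
t: 31.8
tcp_pos: [0.4691, -0.1161, 0.1479]
eef_rot: [[-0.002, 1.0, -0.001], [0.003, -0.001, -1.0], [-1.0, -0.002, -0.003]]
ft_force: [0.3, 0.5, -6.3]
grip_width: 0.0453
```

```bash
python3 - <<'E'
from h import *
plan([.5734,-.1173,.142],4.6,7)
E
```

```text
N 7 shift [0.04, 0.74, 0.03] turn [-0.11, -0.0, 0.0]
```

Request:
servo_tool([
  [[0,0.74,0.03],[-0.11,0,0]],
  [[0,0.74,0.03],[-0.11,0,0]],
  [[0,0.74,0.03],[-0.11,0,0]],
  [[0,0.74,0.03],[-0.11,0,0]],
  [[0,0.74,0.03],[-0.11,0,0]],
  [[0,0.7,0.03],[-0.11,0,0]],
  [[0,0.4,0.03],[-0.08,0,0]],
  [[0,0.1,0],[0,0,0]],
])

```text
t: 32.8
tcp_pos: [0.5753, -0.1148, 0.1384]
eef_rot: [[-0.012, 0.996, 0.086], [0.005, 0.086, -0.996], [-1.0, -0.012, -0.006]]
ft_force: [-0.1, -0.2, -6.6]
grip_width: 0.0448
```

Request:
servo_tool([
  [[0,0,0],[0,0,0]],
  [[0,0,0],[0,0,0]],
  [[0,0,0],[0,0,0]],
  [[0,0,0],[0,0,0]],
  [[0,0,0],[0,0,0]],
  [[0,0,0],[0,0,0]],
  [[0,0,0],[0,0,0]],
  [[0,0,0],[0,0,0]],
])

```text
t: 33.8
tcp_pos: [0.5736, -0.1149, 0.1383]
eef_rot: [[-0.015, 0.996, 0.085], [0.005, 0.085, -0.996], [-1.0, -0.014, -0.006]]
ft_force: [-0.4, -0.4, -6.4]
grip_width: 0.0448
```

```bash
python3 - <<'E'
from h import *
s=ctrl.state(); z=s['tcp_pos'][2]; print(s['tcp_pos'])
p,P=topface('wrist',s,s['tcp_pos'][:2],z+.045,z+.055,'w3.png')
for lo,hi in((.045,.053),(.025,.053)):
    m=(P[...,2]>lo)&(P[...,2]<hi)&(P[...,0]>.51)&(P[...,0]<(.69 if lo<.03 else .625))&(P[...,1]<-.04)&(P[...,1]>-.28); q=P[m]
    print(len(q),np.median(q[:,2]),cv2.minAreaRect((q[:,:2]*1000).astype(np.float32)))
plan([.5734,-.1173,.142],4.6,3)
E
```

```text
[ 0.57355995 -0.11493479  0.13834545]
wrist 10503 0.1874 ((574.0941772460938, -115.65682983398438), (72.49134063720703, 48.069908142089844), 4.647198677062988)
4144 0.04983479693381443 ((577.3217163085938, -162.3724365234375), (85.3870620727539, 190.97666931152344), 4.672583103179932)
8633 0.047534398901281805 ((599.1759643554688, -160.51292419433594), (129.2532501220703, 191.12277221679688), 4.672582626342773)
N 3 shift [-0.06, -0.01, 0.04] turn [0.01, -0.02, 0.05]
```

View pics/w3.png

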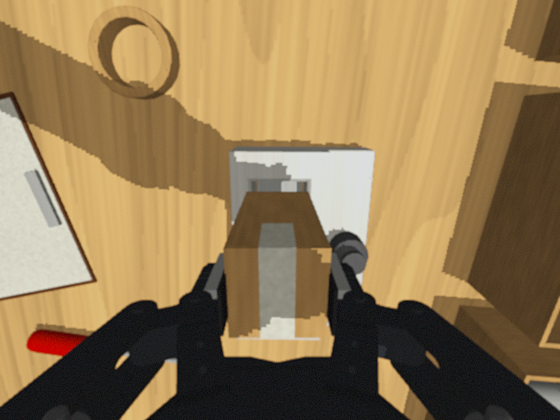

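Request:
servo_tool([
  [[0,0,0.04],[0.01,-0.03,0.06]],
  [[0,0,0.04],[0.01,-0.02,0.05]],
  [[0,0,0.03],[0,0,0.04]],
  [[0,0,0],[0,0,0]],
  [[0,0,0],[0,0,0]],
  [[0,0,0],[0,0,0]],
  [[0,0,0],[0,0,0]],
  [[0,0,0],[0,0,0]],
])

```text
t: 34.85
tcp_pos: [0.5736, -0.1172, 0.1383]
eef_rot: [[0.002, 0.997, 0.083], [0.001, 0.083, -0.997], [-1.0, 0.002, -0.001]]
ft_force: [0.1, -0.3, -6.0]
grip_width: 0.045
```

```bash
python3 - <<'E'
from h import *
plan([.5735,-.1171,.112],4.67,4)
s=ctrl.state(); z=s['tcp_pos'][2]
topface('wrist',s,s['tcp_pos'][:2],z+.045,z+.055)
E
```

```text
N 4 shift [0.33, -0.0, -0.0] turn [0.0, -0.0, -0.01]
wrist 10478 0.1874 ((573.4630737304688, -118.2827377319336), (72.55020904541016, 48.72438049316406), 5.437689781188965)
```

```bash
python3 - <<'E'
from h import *
s=ctrl.state(); p,d=snap('wrist'); P=cloud('wrist',d,s); A=np.array(s['eef_rot'])
L=(P-s['tcp_pos'])@A
m=(abs(L[...,1])<.018)&(abs(L[...,2])<.04)&(L[...,0]<-.04)&(L[...,0]>-.06)
q=L[m]; zt=np.median(q[:,0]); print('top h',zt)
for tol in (.001,.002,.004):
    k=q[abs(q[:,0]-zt)<tol]; print(len(k),np.round(1000*np.percentile(k[:,2],[0,1,50,99,100]),2))
E
```

```text
top h -0.04903462479678922
6716 [-23.26 -22.67  -1.42  23.27  24.59]
7456 [-23.43 -22.86  -1.68  23.28  24.68]
7613 [-23.62 -22.95  -2.18  23.27  24.68]
```

Offset about 0.3 mm, so the box centre sits at the pocket centre. Descending.

Request:
servo_tool([
  [[0.2,0,0],[0,0,-0.02]],
  [[0.3,0,0],[0,0,0]],
  [[0.3,0,0],[0,0,0]],
  [[0.3,0,0],[0,0,0]],
  [[0.1,0,0],[0,0,0]],
  [[0,0,0],[0,0,0]],
  [[0,0,0],[0,0,0]],
  [[0,0,0],[0,0,0]],
])

```text
t: 35.95
tcp_pos: [0.5737, -0.1172, 0.1123]
eef_rot: [[-0.0, 0.997, 0.083], [0.001, 0.083, -0.997], [-1.0, -0.0, -0.001]]
ft_force: [-0.6, 0.1, -5.2]
grip_width: 0.0452
```

```bash
python3 - <<'E'
from h import *
plan([.5735,-.1172,.075],4.67,8)
E
```

```text
N 8 shift [0.23, -0.0, -0.0] turn [0.0, -0.0, 0.0]
```

Request:
servo_tool([
  [[0.25,0,0],[0,0,0]],
  [[0.25,0,0],[0,0,0]],
  [[0.25,0,0],[0,0,0]],
  [[0.25,0,0],[0,0,0]],
  [[0.25,0,0],[0,0,0]],
  [[0.2,0,0],[0,0,0]],
  [[0.2,0,0],[0,0,0]],
  [[0.1,0,0],[0,0,0]],
])

```text
t: 36.95
tcp_pos: [0.5739, -0.1172, 0.0748]
eef_rot: [[-0.0, 0.997, 0.083], [0.001, 0.083, -0.997], [-1.0, 0.0, -0.001]]
ft_force: [1.6, -0.1, -5.8]
grip_width: 0.0446
```

Request:
servo_tool([
  [[0.1,0,0],[0,0,0]],
  [[0.1,0,0],[0,0,0]],
  [[0.1,0,0],[0,0,0]],
  [[0.1,0,0],[0,0,0]],
  [[0.1,0,0],[0,0,0]],
  [[0.1,0,0],[0,0,0]],
  [[0.1,0,0],[0,0,0]],
  [[0.1,0,0],[0,0,0]],
])

```text
t: 37.95
tcp_pos: [0.5741, -0.1173, 0.0621]
eef_rot: [[0.002, 0.997, 0.083], [0.002, 0.083, -0.997], [-1.0, 0.002, -0.002]]
ft_force: [-2.6, 1.4, 5.1]
grip_width: 0.0453
```

Request:
servo_tool([
  [[0.12,0,0],[0,0,0]],
  [[0.12,0,0],[0,0,0]],
  [[0.12,0,0],[0,0,0]],
  [[0.15,0,0],[0,0,0]],
  [[0.15,0,0],[0,0,0]],
  [[0.15,0,0],[0,0,0]],
  [[0.15,0,0],[0,0,0]],
  [[0.15,0,0],[0,0,0]],
])

```text
t: 38.95
tcp_pos: [0.5741, -0.1177, 0.0588]
eef_rot: [[0.005, 0.997, 0.083], [0.009, 0.083, -0.996], [-1.0, 0.006, -0.009]]
ft_force: [-6.6, 2.1, 22.9]
grip_width: 0.045
```

Request:
servo_tool([
  [[0,0,0],[0,-0.05,0]],
  [[0,0,0],[0,-0.04,0]],
  [[0,0,0],[0,0,0]],
  [[0,0,0],[0,0,0]],
  [[0,0,0],[0,0,0]],
  [[0,0,0],[0,0,0]],
  [[0,0,0],[0,0,0]],
  [[0,0,0],[0,0,0]],
])

```text
t: 39.95
tcp_pos: [0.5743, -0.1175, 0.059]
eef_rot: [[0.004, 0.997, 0.083], [0.0, 0.083, -0.997], [-1.0, 0.004, 0.0]]
ft_force: [-3.4, 0.9, 6.3]
grip_width: 0.0452
```

Request:
servo_tool([
  [[0,0,0],[0,0,0]],
  [[0,0,0],[0,0,0]],
  [[0,0,0],[0,0,0]],
  [[0,0,0],[0,0,0]],
  [[0,0,0],[0,0,0]],
  [[0,0,0],[0,0,0]],
  [[0,0,0],[0,0,0]],
  [[-0.3,0,0],[0,0,0]],
], gripper=1)

```text
t: 40.95
tcp_pos: [0.5773, -0.1187, 0.0638]
eef_rot: [[0.01, 0.997, 0.083], [-0.003, 0.083, -0.997], [-1.0, 0.01, 0.004]]
ft_force: [-0.6, 0.4, -0.8]
grip_width: 0.0857
```

Request:
servo_tool([
  [[-0.6,0,0],[0,0,0]],
  [[-1,0,0],[0,0,0]],
  [[-1,0,0],[0,0,0]],
  [[-1,0,0],[0,0,0]],
  [[-1,0,0],[0,0,0]],
  [[-1,0,0],[0,0,0]],
  [[-1,0,0],[0,0,0]],
  [[-0.8,0,0],[0,0,0]],
])

```text
t: 41.95
tcp_pos: [0.5758, -0.1188, 0.2232]
eef_rot: [[0.016, 0.997, 0.082], [-0.004, 0.082, -0.997], [-1.0, 0.015, 0.005]]
ft_force: [0.3, -0.3, 0.7]
grip_width: 0.0855
```

```bash
python3 - <<'E'
from h import *
s=ctrl.state(); print(s['tcp_pos'],s['grip_width'])
topface('wrist',s,[.5735,-.1175],.09,.13)
topface('top',s,[.5735,-.1175],.09,.13,'t2.png')
topface('top',s,[.6075,.205],.09,.13)
E
```

```text
[ 0.57576002 -0.11877578  0.22323226] 0.08548967749862424
wrist 2329 0.1079 ((573.9581909179688, -117.70758819580078), (45.890663146972656, 47.013240814208984), 5.485358715057373)
top 469 0.1074 ((609.9052734375, 204.20071411132812), (48.943321228027344, 46.96748733520508), 3.7828519344329834)
```

View pics/t2.png

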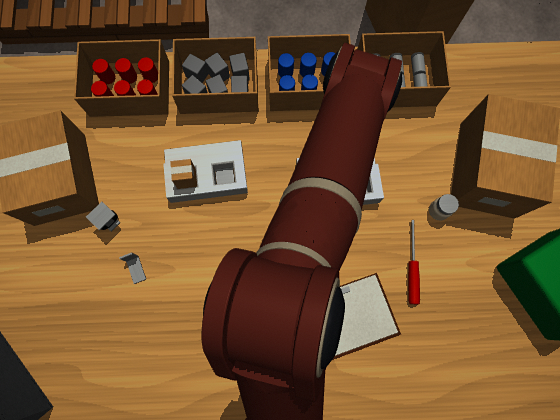

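The top view shows box A seated at (183,174) in the light rack. The bracket, caster, jar and driver haven't moved. Box B is hidden under the arm, but the wrist camera puts its top at 107.9 mm, which is home. Handing in.

```bash
python3 -c "
from workcell import ctrl
print(ctrl.close_job())"
```

```text
the job is handed in; nothing more can be done
None
```

Both boxes are seated on their hard stops in the right racks, and I handed the job in at about 42 s.

| Box | Felt load | Class | Rack and pocket | Highest press force read | Top height (home is 108 mm) |
|---|---|---|---|---|---|
| A, done first | about 1.7 N (0.175 kg) | light | bare rack on the left, +y pocket | about 16 N | 108.0 mm |
| B | about 5.8 N (0.59 kg) | heavy | rack with the steel weight on the right, +y pocket | about 23 N | 107.9 mm |

- **Final checks:** the wrist camera measured both boxes within about 1 mm of the pocket centres. In the last pictures the gripper is open and clear, and the bystanders in view look unmoved.
- **Not fully covered:** the arm hid box B from the top camera, so its seating rests on the wrist camera alone. The tape was also hidden in the last top view; the wrist picture before seating box B showed it still on the table.
- **Disagreement:** the top camera put box A about 1.5 to 2 mm away from where the wrist camera had it and read its top at 107.4 to 107.5 mm. That is within the calibration error.

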